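# Set the barista tools out in working order

## Robot

A 6-joint arm with a two-finger parallel gripper is mounted at the origin on the work surface. World frame = base frame: x ahead of the robot, y to its left, z up, the work surface at z = 0. Lengths are in m, angles in rad, forces in N, time in s.
With the tool pointing down it reaches from about 0.375 to 0.9 m from the base axis. Payload 3.1 kg.
Tool frame: the origin (TCP) lies between the finger pads; the fingertips stand robot.tip_extent ahead of it and the grasp point (between the pads) lies 3 mm ahead of it (robot.tip_extent is the distance from the TCP to the fingertips, in m); z points along the fingers, x is the direction in which the jaws open and shut, and the axes are right-handed (so a half turn about z gives the same grasp; the last joint's range is limited). The gripper opens to 87 mm and grips with 3 to 60 N. Pads are 19 mm wide; open, the fingers measure 117 mm over their backs; the gripper's body (75 mm by 190 mm) begins 51 mm behind the grasp point.
Start: joints at [0.97, 0.527, 1.433, -0, 1.181, -0.178], TCP at [0.256, 0.57, 0.245] pointing down, gripper open.
Joint ranges: [-3.08, 3.08], [-0.75, 2.2], [0.22, 2.44], [-1.43, 4.57], [0, 2.65], [-2.85, 2.85]. Speed limits (rad/s): [2.79, 2.79, 3.14, 3.14, 3.14, 3.14].

## Interface

Orientations are given as a unit quaternion [x, y, z, w].
In Python, from rig import robot, cams gives the robot as it stands.
- The arm moves only by the tool carry_out, never from a script. Its argument "steps" is a list of rows, each a list of 3 entries, a list of its own where there are three numbers: the shift along the world's x, y, z in cm, then the turn about the world's z in degrees, then the closure, from 0 (fully open) to 1 (shut). In form: [[[dx, dy, dz], spin, fingers], ...]. A call has 1 to 10 rows; each row shifts and turns the pose as measured when the row begins; what a row does not reach is not made up. A row lasts 1/10 s, in which the tool goes at most 50 mm and 8.59 degrees, less where a joint would pass 70% of its speed; a pose out of reach is approached as far as the arm can. A call with a gripper value outside its range is refused whole. The fingers move at their own pace and stop on an object; "squeeze" is the grip in N (left out, the last holds). Time passes only in rows, so rows that do not move let the fingers close. It gives the time, the measured TCP pose, the force and the opening at its end, in the units of the state.
- robot.get_obs(): the state, without advancing time (a new reading comes with each control period).
- cams.camera(name): name is "side" or "top" or "wrist"; returns a dict with "pixels" (480x640x3 uint8, red, green, blue), "fx", "fy", "cx", "cy" (pixels), "eye" and "rotation" of the camera in the world. Camera axes: x right, y up, looking along -z (the intrinsics and any distortion apply to the point x, -y, -z); pixel columns grow to the right and rows downward; lengths in m; the calibration is good to about 2 mm. A picture is of the moment at which its call begins. There is no depth.
- robot.hand_in(): hands the job in, once; it reports no verdict.
The state is a dict: "time": time; "q": joint angles; "joint_velocities": joint speeds; "joint_torque": joint torques, N m; "position": TCP position; "tool_rot": TCP orientation; "ft_force": force on the tool from outside, world axes, zero at the start; "moment": the same for the moment, N m; "grip_width": finger opening in m.
Only numpy, scipy, OpenCV 4.12 (cv2) and the standard library are available. Lean on these libraries where they do the work, as an engineer would, in place of code of your own. Each camera call takes 0.05 s, during which the arm holds its last target. There are 200 camera calls.

## Task

The washed barista tools stand in a row on the drip tray, in no particular order. Move them one by one into the four rubber dishes on the wooden tool board, in working order counted from the scales: dosing cup in the dish next to the scales, then the needle tool, then the leveller, and the tamper in the dish farthest from the scales. Put each down gently so that it stands upright inside its dish, knock nothing over, and leave the shot glass where it is on the drip tray.

Things in the scene. Friction and masses are not known exactly. Their poses are not given: they have to be found in the camera images.
- dosing_cup_mid (a point): The dosing cup: a plain open steel cup, 57 mm outside diameter, 60 mm high, wall 2.5 mm. The point is on its axis half-way up (30 mm over its underside), z up. Grip it across the outside of its upper half. At the start it stands upright in the row on the drip tray, whose steel grate (104 x 470 mm) is 30 mm above the counter; the five things there stand about 92 mm apart.
- needle_tool_mid (a point): The needle tool: slim pale wooden handle, 30 mm diameter, from 42 mm up to the top at 100 mm, on a thin post and a cone of fine needles over a dark round foot of 50 mm diameter, 10 mm thick. The point is on its axis half-way up (50 mm over its underside), z up. Stands on the drip tray like the cup. Grip the wooden handle.
- leveller_mid (a point): The leveller: low solid metal puck, 48 mm high, with no handle: round steel foot of 58 mm diameter (14 mm thick), a narrower waist, and an aluminium cap of 52 mm diameter from 24 mm up to the top. The point is on its axis half-way up (24 mm over its underside), z up. Stands on the drip tray like the cup. Grip the cap.
- tamper_mid (a point): The tamper: heavy steel foot of 58 mm diameter, 18 mm thick, narrow steel neck, and a dark wooden handle of 35 mm diameter that is straight from 54 to 78 mm up and ends rounded at 88 mm. The point is on its axis half-way up (44 mm over its underside), z up. Stands on the drip tray like the cup. Grip the wooden handle.
- shot_glass_mid (a point): A clear shot glass, 68 mm high, 40 mm wide at the foot and 51 mm at the rim, that stands in the same row on the drip tray and stays there. The point is on its axis half-way up (34 mm), z up.
- dish_a: One of four alike round black rubber dishes in a row, about 92 mm apart, on a dark wooden board 14 mm thick (104 x 400 mm). Outside 84 mm, inside 73 to 77 mm diameter, rim 8 mm high, floor 3 mm thick. Origin: centre of its underside, on the board, 14 mm above the counter; z up; the floor on which a tool stands is 3 mm above it. The letters follow no order: which dish is first is told by its distance from the scales.
- dish_b: One of four alike round black rubber dishes in a row, about 92 mm apart, on a dark wooden board 14 mm thick (104 x 400 mm). Outside 84 mm, inside 73 to 77 mm diameter, rim 8 mm high, floor 3 mm thick. Origin: centre of its underside, on the board, 14 mm above the counter; z up; the floor on which a tool stands is 3 mm above it. The letters follow no order: which dish is first is told by its distance from the scales.
- dish_c: One of four alike round black rubber dishes in a row, about 92 mm apart, on a dark wooden board 14 mm thick (104 x 400 mm). Outside 84 mm, inside 73 to 77 mm diameter, rim 8 mm high, floor 3 mm thick. Origin: centre of its underside, on the board, 14 mm above the counter; z up; the floor on which a tool stands is 3 mm above it. The letters follow no order: which dish is first is told by its distance from the scales.
- dish_d: One of four alike round black rubber dishes in a row, about 92 mm apart, on a dark wooden board 14 mm thick (104 x 400 mm). Outside 84 mm, inside 73 to 77 mm diameter, rim 8 mm high, floor 3 mm thick. Origin: centre of its underside, on the board, 14 mm above the counter; z up; the floor on which a tool stands is 3 mm above it. The letters follow no order: which dish is first is told by its distance from the scales.
- scales: The flat black square coffee scales, 105 x 105 mm, 24 mm high, standing on the counter in line with the row of dishes at one end of the board (left or right); the centre of the nearest dish is about 122 mm from theirs. At the other end is an empty tamping cradle with two upright steel cheeks, 90 x 100 mm, 57 mm high. Origin: centre of the underside.

How it is judged:
At the end, for the whole second after the job is handed in: Counted from the scales, the dishes hold the dosing cup, needle tool, leveller and tamper; each is released, at rest, upright (within 0.06 rad), down on the dish floor (within 4 mm) and within 12 mm of the dish's centre; the shot glass stands within 15 mm of where it was ((horizontal distance between dosing_cup_mid and dish_a below 0.012 m or horizontal distance between dosing_cup_mid and dish_b below 0.012 m or horizontal distance between dosing_cup_mid and dish_c below 0.012 m or horizontal distance between dosing_cup_mid and dish_d below 0.012 m) and horizontal distance between dosing_cup_mid and scales between 0.087 and 0.157 m and height (world z) of dosing_cup_mid below 0.051 m and angle between each of dosing_cup_mid, needle_tool_mid, leveller_mid, tamper_mid, shot_glass_mid's own z axis and vertical below 0.06 rad and linear speed of each of dosing_cup, needle_tool, leveller, tamper below 0.02 m/s and (horizontal distance between needle_tool_mid and dish_a below 0.012 m or horizontal distance between needle_tool_mid and dish_b below 0.012 m or horizontal distance between needle_tool_mid and dish_c below 0.012 m or horizontal distance between needle_tool_mid and dish_d below 0.012 m) and horizontal distance between needle_tool_mid and scales between 0.179 and 0.249 m and height (world z) of needle_tool_mid below 0.071 m and (horizontal distance between leveller_mid and dish_a below 0.012 m or horizontal distance between leveller_mid and dish_b below 0.012 m or horizontal distance between leveller_mid and dish_c below 0.012 m or horizontal distance between leveller_mid and dish_d below 0.012 m) and horizontal distance between leveller_mid and scales between 0.271 and 0.341 m and height (world z) of leveller_mid below 0.045 m and (horizontal distance between tamper_mid and dish_a below 0.012 m or horizontal distance between tamper_mid and dish_b below 0.012 m or horizontal distance between tamper_mid and dish_c below 0.012 m or horizontal distance between tamper_mid and dish_d below 0.012 m) and horizontal distance between tamper_mid and scales between 0.363 and 0.433 m and height (world z) of tamper_mid below 0.065 m and distance of shot_glass_mid from where it was at the start of the episode below 0.015 m); the robot touches nothing.
It fails at once if a tool is knocked over or turned over (angle between any of dosing_cup_mid, needle_tool_mid, leveller_mid, tamper_mid's own z axis and vertical above 0.9 rad).
It fails at once if a tool is let fall: over 0.55 m/s while no finger touches it, which is a fall of about 15 mm ((linear speed of dosing_cup above 0.55 m/s and contact force between dosing_cup and the fingers below 0.05 N) or (linear speed of needle_tool above 0.55 m/s and contact force between needle_tool and the fingers below 0.05 N) or (linear speed of leveller above 0.55 m/s and contact force between leveller and the fingers below 0.05 N) or (linear speed of tamper above 0.55 m/s and contact force between tamper and the fingers below 0.05 N)).
It fails at once if a tool is rammed into a dish (over 60 N) (contact force between any of dosing_cup, needle_tool, leveller, tamper and dish_a above 60 N or contact force between any of dosing_cup, needle_tool, leveller, tamper and dish_b above 60 N or contact force between any of dosing_cup, needle_tool, leveller, tamper and dish_c above 60 N or contact force between any of dosing_cup, needle_tool, leveller, tamper and dish_d above 60 N).
It fails at once if the shot glass is shifted by more than 25 mm or knocked over (distance of shot_glass_mid from where it was at the start of the episode above 0.025 m or angle between shot_glass_mid's own z axis and vertical above 0.5 rad).
It also fails if it takes over 96 s, if anything falls off the work surface, if the arm or the gripper's body presses on something with over 40 N, if the wrist force passes 120 N, or if a joint passes its speed limit or range.

## Working session

There is one attempt and no reset: what is moved stays moved. The work goes in short steps, Python scripts to look and compute and a tool call to move; the robot and the scene stay as the last step left them, time stands still between calls to the robot, and variables do not carry over. Pictures are saved under pics/ and viewed, about 12 in all and at most 16, crops included, and the job is handed in when it is done.

Besides the shell and the picture viewer there is one more tool, called in YAML: its name, and indented under it one key for each argument. carry_out: Moves the arm, as the interface text tells. Its arguments: {"type":"object","properties":{"steps":{"type":"array"},"squeeze":{"type":"number"}},"required":["steps"]}

```bash
mkdir -p pics; ls; python3 - <<'E'
from rig import robot,cams
import cv2
for n in ("top","side","wrist"):
    c=cams.camera(n); cv2.imwrite(f"pics/{n}0.png",c["pixels"][...,::-1])
    print(n,{k:v for k,v in c.items() if k!="pixels"})
print(robot.get_obs(), robot.tip_extent)
E
```

```text
pics
top {'fx': 480.3222922961245, 'fy': 480.3222922961245, 'cx': 310.0659604524253, 'cy': 229.44867129054805, 'eye': array([0.42190903, 0.01558206, 0.82671541]), 'rotation': array([ 0.0504142 , -0.06188864, -0.69820535,  0.71143341])}
side {'fx': 496.08169324678175, 'fy': 496.08169324678175, 'cx': 319.6571172663694, 'cy': 236.017663284121, 'eye': array([0.12558436, 0.53436115, 0.50513196]), 'rotation': array([-0.15244868,  0.44919564,  0.83277694, -0.28542117])}
wrist {'fx': 376.1758846483175, 'fy': 376.1758846483175, 'cx': 320.28468277092986, 'cy': 238.6849255540404, 'eye': array([0.1892989 , 0.60055068, 0.3836209 ]), 'rotation': array([-0.11361997, -0.07198018,  0.53803445,  0.83212276])}
{'time': 0.15, 'q': array([ 9.69501567e-01,  5.28241434e-01,  1.43362842e+00, -2.84791958e-05,
        1.18138391e+00, -1.78496655e-01]), 'joint_velocities': array([-0.00012713, -0.00258489, -0.00349832, -0.00060886,  0.00050282,
        0.001222  ]), 'joint_torque': array([ 2.96370154e-04, -4.40430057e+01, -1.76842475e+01,  6.33176579e-02,
        5.52004343e-02, -9.60021430e-05]), 'position': array([0.25611796, 0.56952863, 0.24379677]), 'tool_rot': array([ 8.39732969e-01,  5.42998941e-01, -7.61366367e-04,  3.32142456e-04]), 'ft_force': array([ 0.27598298,  0.97329706, -0.90889891]), 'moment': array([ 0.03500509,  0.00368713, -0.00843393]), 'grip_width': 0.08687261620220021} 0.022
```

View pics/top0.png

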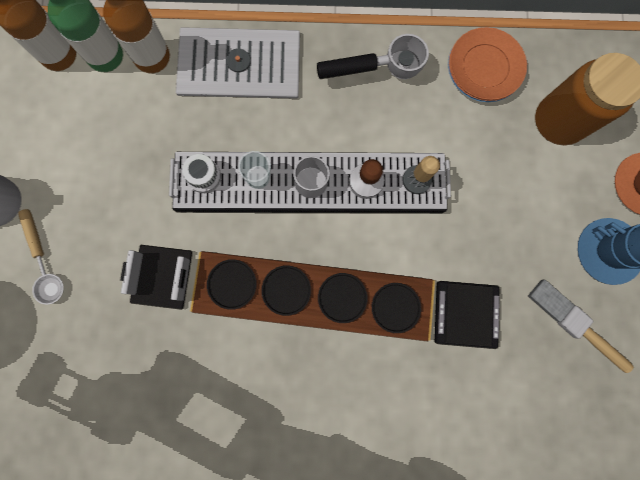

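View pics/side0.png

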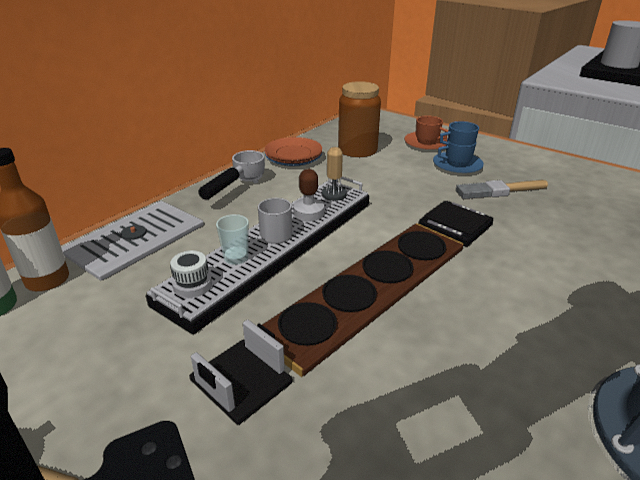

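The top view shows the row from left to right as leveller (200,173), glass (255,168), cup (312,177), tamper (370,175) and needle tool (425,172). The dishes are at (232,284), (287,290), (343,298) and (397,307). The scales are on the right at (467,315) and the cradle is on the left.

```bash
cat > h.py <<'E'
import numpy as np,cv2
from scipy.spatial.transform import Rotation as R
from rig import robot,cams
def ray(c,u,v):
    d=np.array([(u-c["cx"])/c["fx"],-(v-c["cy"])/c["fy"],-1.]); return R.from_quat(c["rotation"]).apply(d)
def back(c,u,v,z):
    d=ray(c,u,v); return c["eye"]+d*(z-c["eye"][2])/d[2]
def proj(c,P):
    p=R.from_quat(c["rotation"]).inv().apply(np.atleast_2d(P)-c["eye"])
    return np.c_[c["cx"]-c["fx"]*p[:,0]/p[:,2],c["cy"]+c["fy"]*p[:,1]/p[:,2]]
def ring(x,y,z,r,n=60):
    t=np.linspace(0,2*np.pi,n); return np.c_[x+r*np.cos(t),y+r*np.sin(t),z+0*t]
# (z,r) rings over the underside
SH=dict(cup=[(0,.0285),(.06,.0285)],needle=[(.01,.025),(.042,.015),(.1,.012)],leveller=[(.014,.029),(.048,.026)],tamper=[(.018,.029),(.054,.0175),(.078,.0175)],glass=[(0,.02),(.068,.0255)])
def overlay(c,objs,box,k,name):
    u0,v0,u1,v1=box; im=cv2.resize(c["pixels"][v0:v1,u0:u1,::-1],None,fx=k,fy=k,interpolation=cv2.INTER_CUBIC)
    for n,(x,y,zb) in objs.items():
        for z,r in SH.get(n,[(.008,.042)]):
            p=((proj(c,ring(x,y,zb+z,r))-[u0,v0]+.5)*k).astype(int); cv2.polylines(im,[p],True,(0,0,255),1)
    cv2.imwrite(name,im)
E
python3 - <<'E'
from h import *
c=cams.camera("top");s=cams.camera("side")
g=c["pixels"].max(2)
D={}
for i,(u,v) in enumerate([(232,284),(287,290),(343,298),(397,307)]):
    m=(g<45).astype(np.uint8); m[:, :u-30]=0; m[:,u+30:]=0; m[:v-30]=0;m[v+30:]=0
    n,l,st,ce=cv2.connectedComponentsWithStats(m); k=1+np.argmax(st[1:,4])
    cn=max(cv2.findContours((l==k).astype(np.uint8),cv2.RETR_EXTERNAL,cv2.CHAIN_APPROX_NONE)[0],key=len)
    pts=np.array([back(c,*p[0],.022)[:2] for p in cn]).astype(np.float32)
    (x,y),r=cv2.minEnclosingCircle(pts); e=cv2.fitEllipse(pts); print(i,e); D[f"d{i}"]=(*e[0],.014)
print("scales",back(c,467,315,.024))
T=dict(leveller=back(c,198.5,167,.078),glass=back(c,255,165,.098),cup=back(c,312,174,.09),tamper=back(c,371,171,.108),needle=back(c,430,164,.13))
for k in T: T[k]=(*T[k][:2],.03); print(k,T[k])
overlay(c,{**T,**D},(165,135,465,345),2.6,"pics/o_top.png")
overlay(s,{**T,**D},(140,130,460,380),2.4,"pics/o_side.png")
E
```

```text
0 ((0.45705240964889526, 0.13296018540859222), (0.08001752197742462, 0.08027572929859161), 120.26744079589844)
1 ((0.4485734701156616, 0.041650258004665375), (0.07989982515573502, 0.0806247889995575), 130.38404846191406)
2 ((0.4377951920032501, -0.05215739831328392), (0.07984253764152527, 0.08060725778341293), 100.88308715820312)
3 ((0.4232514798641205, -0.1414613425731659), (0.08020330220460892, 0.080722376704216), 88.128173828125)
scales [ 0.41260291 -0.25860009  0.024     ]
leveller (np.float64(0.639998338785271), np.float64(0.18533514935597947), 0.03)
glass (np.float64(0.6394038553800363), np.float64(0.09281072966029824), 0.03)
cup (np.float64(0.6290962368807007), np.float64(0.003102409564841757), 0.03)
tamper (np.float64(0.6308701886214404), np.float64(-0.0879235686389731), 0.03)
needle (np.float64(0.6373893381290486), np.float64(-0.17401046780194748), 0.03)
```

View pics/o_top.png

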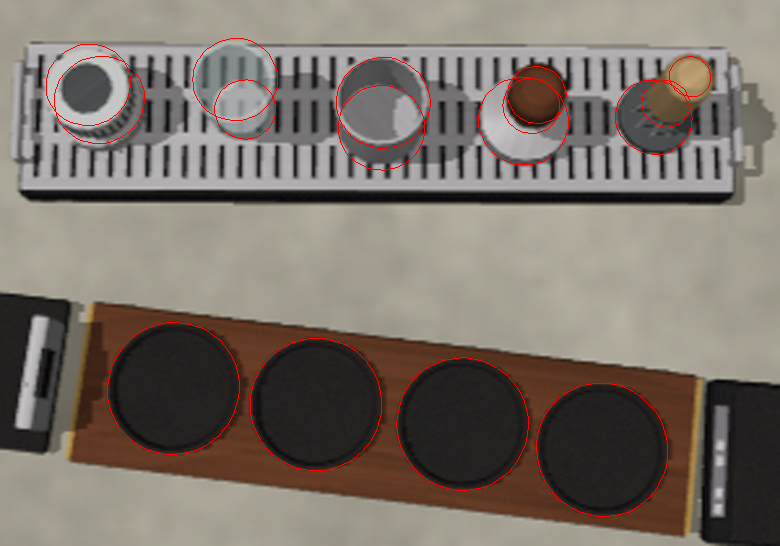

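View pics/o_side.png

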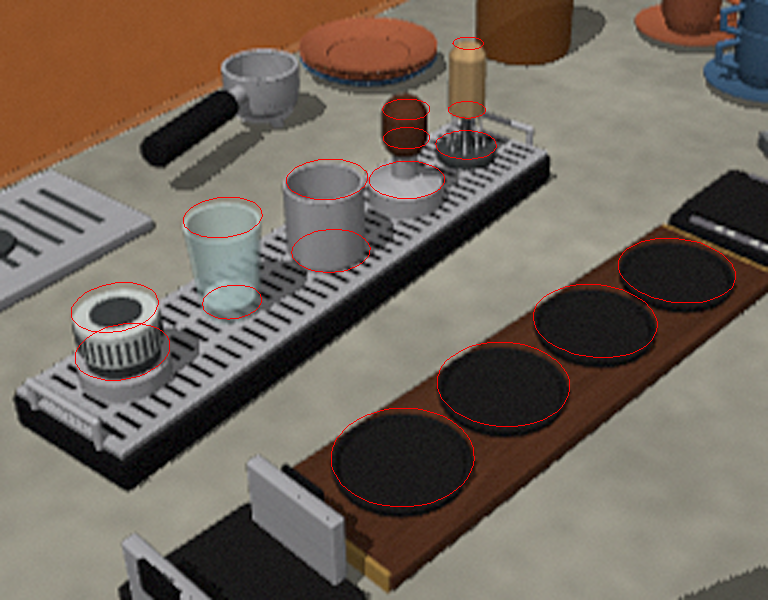

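The overlay agrees with both views to about 2 mm, and the dish spacing comes out at 92 mm. The leveller needs about -1.5 mm in x and y. I will go leveller, cup, tamper, needle, because in that order the gripper body always clears its neighbours. The jaws will open along x.

carry_out:
  steps:
    - [[3.5,-3.5,0],-6.6,0]
    - [[3.5,-3.5,0],-6.6,0]
    - [[3.5,-3.5,0],-6.6,0]
    - [[3.5,-3.5,0],-6.6,0]
    - [[3.5,-3.5,0],-6.6,0]
    - [[3.5,-3.5,0],-6.6,0]
    - [[3.5,-3.5,0],-6.6,0]
    - [[3.5,-3.5,0],-6.6,0]
    - [[3.5,-3.5,0],-6.6,0]
    - [[3.5,-3.5,0],-6.6,0]
  squeeze: 25

```text
time: 1.25
position: [0.6053, 0.2169, 0.2436]
tool_rot: [1.0, -0.019, 0.001, -0.002]
ft_force: [0.5, 0.7, 0.3]
grip_width: 0.0867
```

carry_out:
  steps:
    - [[1.6,-1.6,-2],1,0]
    - [[1.6,-1.7,-2.5],1,0]
    - [[0,0,-2.5],0,0]
    - [[0,0,0],0,0]

```text
time: 1.65
position: [0.6458, 0.1745, 0.1722]
tool_rot: [1.0, -0.007, 0.005, -0.001]
ft_force: [-0.3, -0.2, 0.2]
grip_width: 0.087
```

```bash
python3 - <<'E'
from h import *
w=cams.camera("wrist"); o=robot.get_obs(); print(o["position"],o["tool_rot"])
L={"leveller":(.638,.184,.03),"glass":(.639,.093,.03)}
overlay(w,L,(0,0,640,480),1.2,"pics/w1.png")
E
```

```text
[0.64734894 0.17465632 0.17430485] [ 0.99995236 -0.00676623  0.00692886 -0.00121811]
```

View pics/w1.png

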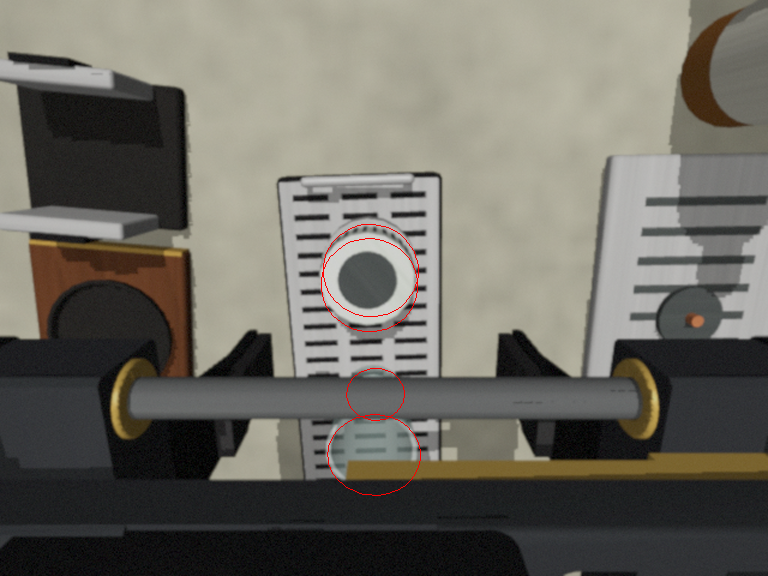

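The wrist view puts the cap at (368,280), within 2 px of the prediction. I will move over it, correct and descend.

carry_out:
  steps:
    - [[-0.9,0.9,-2],0,0]
    - [[0,0,-2],0,0]
    - [[0,0,-2],0,0]
    - [[0,0,-1],0,0]
    - [[0,0,0],0,0]
    - [[0,0,0],0,0]

```text
time: 2.3
position: [0.6426, 0.188, 0.1124]
tool_rot: [1.0, -0.005, 0.015, -0.002]
ft_force: [0.3, 0.2, 0.6]
grip_width: 0.0867
```

carry_out:
  steps:
    - [[-0.2,-0.2,-0.7],0,0]
    - [[-0.2,-0.2,-0.7],0,0]
    - [[0,0,-0.7],0,0]
    - [[0,0,-0.7],0,0]
    - [[0,0,-0.5],0,0]
    - [[0,0,-0.3],0,0]
    - [[0,0,-0.1],0,0]
    - [[0,0,0],0,0]

```text
time: 3.1
position: [0.64, 0.1838, 0.0753]
tool_rot: [1.0, -0.005, 0.018, -0.003]
ft_force: [-0.6, -0.3, 0.1]
grip_width: 0.0869
```

carry_out:
  steps:
    - [[0,0,-0.2],0,0]
    - [[0,0,0],0,0.5]
    - [[0,0,0],0,1]
    - [[0,0,0],0,1]
    - [[0,0,0],0,1]
    - [[0,0,0],0,1]

```text
time: 3.7
position: [0.6401, 0.184, 0.0739]
tool_rot: [1.0, -0.005, 0.018, -0.003]
ft_force: [-1.7, -0.2, -0.4]
grip_width: 0.0549
```

carry_out:
  steps:
    - [[0,0,0],0,1]
    - [[0,0,0],0,1]
    - [[0,0,0.3],0,1]
    - [[0,0,0.5],0,1]
    - [[0,0,0.7],0,1]
    - [[0,0,0.7],0,1]
    - [[0,0,0.7],0,1]
    - [[0,0,0.7],0,1]
    - [[0,0,0.4],0,1]
    - [[0,0,0],0,1]

```text
time: 4.7
position: [0.639, 0.1838, 0.1165]
tool_rot: [1.0, -0.005, 0.017, -0.003]
ft_force: [0.2, 0.7, -3.3]
grip_width: 0.0514
```

carry_out:
  steps:
    - [[-1,0,0.5],0,1]
    - [[-2,0,0.5],0,1]
    - [[-2.2,-1.2,0.3],0,1]
    - [[-2.2,-2,0],0,1]
    - [[-2.2,-2.2,0],0,1]
    - [[-2.2,-2.2,0],0,1]
    - [[-2.2,-2.2,0],0,1]
    - [[-2,-2,0],0,1]
    - [[-1.2,-1.2,0],0,1]
    - [[-0.5,-0.5,0],0,1]

```text
time: 5.7
position: [0.4482, 0.0476, 0.1325]
tool_rot: [1.0, -0.002, 0.016, -0.003]
ft_force: [-0.0, 0.1, -1.8]
grip_width: 0.0516
```

carry_out:
  steps:
    - [[0,0,0],0,1]
    - [[0,0,0],0,1]

```text
time: 5.9
position: [0.4479, 0.0475, 0.1331]
tool_rot: [1.0, -0.003, 0.016, -0.003]
ft_force: [0.2, 0.0, -1.6]
grip_width: 0.0513
```

carry_out:
  steps:
    - [[0,-0.2,-0.7],0,1]
    - [[0,-0.2,-1],0,1]
    - [[0,-0.2,-1],0,1]
    - [[0,0,-1],0,1]
    - [[0,0,-1],0,1]
    - [[0,0,-0.7],0,1]
    - [[0,0,-0.4],0,1]
    - [[0,0,-0.2],0,1]
    - [[0,0,0],0,1]
    - [[0,0,0],0,1]

```text
time: 6.9
position: [0.4534, 0.0431, 0.0664]
tool_rot: [1.0, -0.001, 0.019, -0.003]
ft_force: [-0.4, 0.3, -3.5]
grip_width: 0.0515
```

```bash
python3 - <<'E'
from h import *
c=cams.camera("top");s=cams.camera("side"); o=robot.get_obs(); p=o["position"]; print(p,o["tool_rot"],o["ft_force"])
A={"leveller":(.4486,.0417,p[2]-.0439),"d1":(.4486,.0417,.014)}
ims=[]
for q,b,k,n in ((c,(200,210,380,360),2.2,"a"),(s,(240,220,440,387),2,"b")):
    overlay(q,A,b,k,"pics/t.png"); ims.append(cv2.resize(cv2.imread("pics/t.png"),(396,330)))
cv2.imwrite("pics/p1.png",np.hstack(ims))
E
```

```text
[0.45350415 0.04299934 0.06658144] [ 9.99817283e-01 -5.90854076e-04  1.88313076e-02 -3.22996221e-03] [ 0.21442866 -0.34896819 -4.41299206]
```

View pics/p1.png

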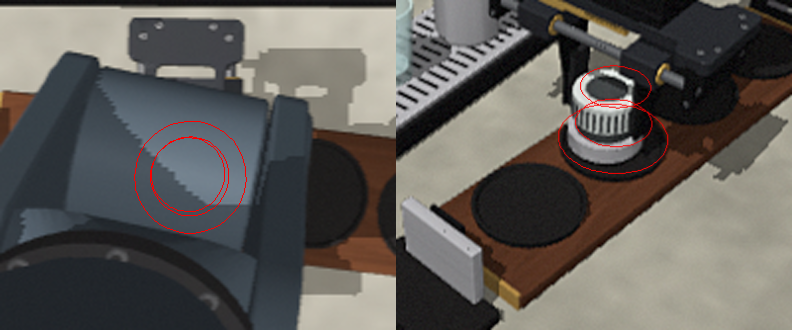

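The leveller sits about 5 mm too far in +x, which matches the TCP reading. I will correct that and lower it.

carry_out:
  steps:
    - [[-0.3,-0.1,0],0,1]
    - [[-0.2,0,0],0,1]
    - [[0,0,-0.2],0,1]
    - [[0,0,-0.1],0,1]
    - [[0,0,0],0,1]

```text
time: 7.5
position: [0.4484, 0.0418, 0.0645]
tool_rot: [1.0, -0.001, 0.02, -0.003]
ft_force: [-0.1, -0.0, -3.5]
grip_width: 0.0513
```

carry_out:
  steps:
    - [[0,0,-0.2],0,1]
    - [[0,0,-0.2],0,1]
    - [[0,0,-0.1],0,1]
    - [[0,0,0],0,1]

```text
time: 7.9
position: [0.4488, 0.0418, 0.061]
tool_rot: [1.0, -0.0, 0.021, -0.003]
ft_force: [-0.9, 0.9, -3.1]
grip_width: 0.0516
```

carry_out:
  steps:
    - [[0,0,-0.15],0,1]
    - [[0,0,-0.1],0,1]
    - [[0,0,0],0,1]

```text
time: 8.2
position: [0.4491, 0.0418, 0.0609]
tool_rot: [1.0, -0.0, 0.022, -0.003]
ft_force: [0.3, 0.8, -3.6]
grip_width: 0.0513
```

carry_out:
  steps:
    - [[0,0,-0.2],0,1]
    - [[0,0,-0.2],0,1]
    - [[0,0,0],0,1]

```text
time: 8.5
position: [0.4496, 0.0417, 0.0606]
tool_rot: [1.0, 0.0, 0.024, -0.002]
ft_force: [0.3, 0.3, -2.8]
grip_width: 0.0509
```

carry_out:
  steps:
    - [[0,0,0],0,0.35]
    - [[0,0,0],0,0.2]
    - [[0,0,0],0,0.0]
    - [[0,0,0],0,0]
    - [[0,0,0],0,0]

```text
time: 9.0
position: [0.4507, 0.0415, 0.0597]
tool_rot: [1.0, 0.0, 0.025, -0.002]
ft_force: [-0.5, 0.3, 0.3]
grip_width: 0.0808
```

carry_out:
  steps:
    - [[0,0,0.7],0,0]
    - [[0,0,1.5],0,0]
    - [[0,0,2.5],0,0]
    - [[0,0,2.5],0,0]
    - [[0,0,2.5],0,0]
    - [[0,0,2.5],0,0]
    - [[0,0,0],0,0]
    - [[0,0,0],0,0]

```text
time: 9.8
position: [0.4488, 0.0418, 0.1876]
tool_rot: [1.0, 0.0, 0.024, -0.002]
ft_force: [-0.4, 0.8, -0.8]
grip_width: 0.0873
```

Tool lean has built up to 0.05 rad. Turning about 150° reverses its direction, and the tools are round, so I will do that on the way to the cup.

carry_out:
  steps:
    - [[1.8,-0.4,0],-8,0]
    - [[1.8,-0.4,0],-8,0]
    - [[1.8,-0.4,0],-8,0]
    - [[1.8,-0.4,0],-8,0]
    - [[1.8,-0.4,0],-8,0]
    - [[1.8,-0.4,0],-8,0]
    - [[1.8,-0.4,0],-8,0]
    - [[1.8,-0.4,0],-8,0]
    - [[1.8,-0.4,0],-8,0]
    - [[1,-0.2,0],-8,0]

```text
time: 10.8
position: [0.6152, 0.0042, 0.1727]
tool_rot: [0.747, -0.664, 0.005, 0.012]
ft_force: [0.4, 0.6, 0.3]
grip_width: 0.0868
```

carry_out:
  steps:
    - [[0,0,0],-8,0]
    - [[0,0,0],-8,0]
    - [[0,0,0],-8,0]
    - [[0,0,0],-8,0]
    - [[0,0,0],-8,0]
    - [[0,0,0],-8,0]
    - [[0,0,0],-8,0]
    - [[0,0,0],-4,0]
    - [[0,0,0],0,0]
    - [[0,0,0],0,0]

```text
time: 11.8
position: [0.6073, 0.0046, 0.1529]
tool_rot: [-0.293, 0.956, 0.013, -0.024]
ft_force: [-0.6, 0.3, -0.3]
grip_width: 0.0867
```

```bash
python3 - <<'E'
from h import *
o=robot.get_obs(); r=R.from_quat(o["tool_rot"]); print(o["position"],o["q"],r.apply([0,0,1]),r.apply([1,0,0]))
c=cams.camera("side")
overlay(c,{"leveller":(.4486,.0417,.017),"d1":(.4486,.0417,.014),"cup":(.629,.003,.03)},(240,180,440,330),4,"pics/p2.png")
E
```

```text
[0.60730142 0.00464989 0.15288764] [-0.17719045  0.63543343  1.52067434  0.00254788  1.04013266  2.36794898] [-0.05337652  0.01179047 -0.99850485] [-0.82708641 -0.56081637  0.03759091]
```

View pics/p2.png

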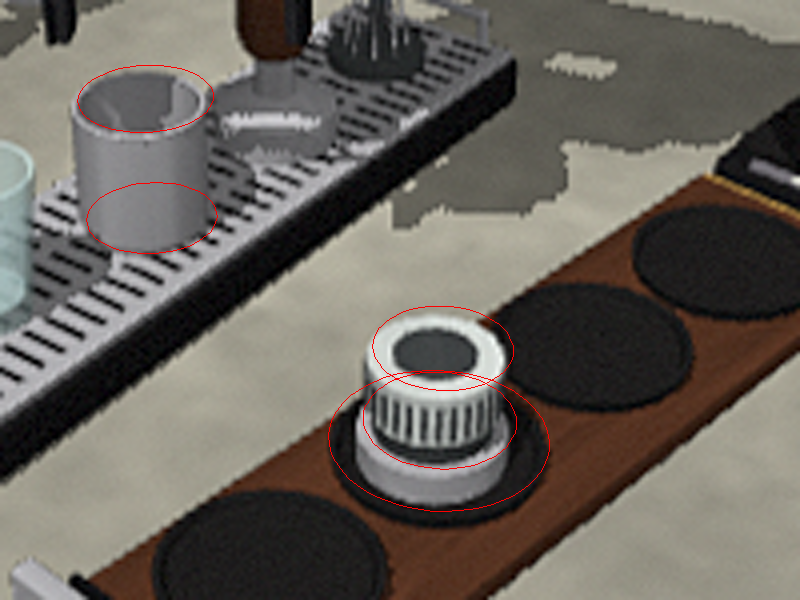

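carry_out:
  steps:
    - [[0.8,-0.1,-0.5],0,0]
    - [[0.8,-0.1,-0.8],0,0]
    - [[0.5,0,-0.8],0,0]
    - [[0,0,-0.5],0,0]
    - [[0,0,-0.2],0,0]
    - [[0,0,0],0,0]

```text
time: 12.45
position: [0.6301, 0.0027, 0.1206]
tool_rot: [-0.294, 0.955, 0.014, -0.025]
ft_force: [-0.1, 0.4, -0.8]
grip_width: 0.0869
```

```bash
cat > st.py <<'E'
from h import *
o=robot.get_obs(); r=R.from_quat(o["tool_rot"]); print(o["position"].round(4),"lean",r.apply([0,0,1]).round(3),"jaw",r.apply([1,0,0]).round(2),"q6",o["q"][5].round(2),o["ft_force"].round(1))
E
python3 st.py
```

```text
[0.6301 0.0027 0.1206] lean [-0.055  0.012 -0.998] jaw [-0.83 -0.56  0.04] q6 2.37 [-0.1  0.4 -0.8]
```

carry_out:
  steps:
    - [[0,0,-0.6],0,0]
    - [[0,0,-0.8],0,0]
    - [[0,0,-0.8],0,0]
    - [[0,0,-0.8],0,0]
    - [[0,0,-0.6],0,0]
    - [[0,0,-0.3],0,0]
    - [[0,0,0],0,0.3]
    - [[0,0,0],0,0.3]
  squeeze: 15

```text
time: 13.25
position: [0.6292, 0.0028, 0.0781]
tool_rot: [-0.294, 0.955, 0.014, -0.025]
ft_force: [-0.2, 0.6, -0.9]
grip_width: 0.0779
```

```bash
python3 st.py
```

```text
[0.6292 0.0028 0.0781] lean [-0.056  0.012 -0.998] jaw [-0.83 -0.56  0.04] q6 2.37 [-0.2  0.6 -0.9]
```

carry_out:
  steps:
    - [[0,0,0],0,0.3]
    - [[0,0,0],0,1]
    - [[0,0,0],0,1]
    - [[0,0,0],0,1]
    - [[0,0,0],0,1]
    - [[0,0,0],0,1]

```text
time: 13.85
position: [0.6298, 0.0028, 0.0789]
tool_rot: [-0.294, 0.955, 0.014, -0.024]
ft_force: [-0.8, -0.2, -0.7]
grip_width: 0.0551
```

carry_out:
  steps:
    - [[0,0,0],0,1]
    - [[0,0,0.4],0,1]
    - [[0,0,0.7],0,1]
    - [[0,0,0.9],0,1]
    - [[0,0,0.9],0,1]
    - [[0,0,0.9],0,1]
    - [[0,0,0.9],0,1]
    - [[0,0,0.4],0,1]
    - [[0,0,0],0,1]

```text
time: 14.75
position: [0.6302, 0.0027, 0.136]
tool_rot: [-0.294, 0.955, 0.013, -0.023]
ft_force: [0.1, -0.0, -1.9]
grip_width: 0.0554
```

```bash
python3 st.py
```

```text
[0.6302 0.0027 0.136 ] lean [-0.052  0.011 -0.999] jaw [-0.83 -0.56  0.04] q6 2.37 [ 0.1 -0.  -1.9]
```

carry_out:
  steps:
    - [[-1,0,0.3],0,1]
    - [[-2,0,0.3],0,1]
    - [[-2.3,-1,0],0,1]
    - [[-2.4,-2,0],0,1]
    - [[-2.4,-2.2,0],0,1]
    - [[-2.4,-2.2,0],0,1]
    - [[-2.4,-2.2,0],0,1]
    - [[-2.2,-2.1,0],0,1]
    - [[-1.5,-1.2,0],0,1]
    - [[-0.6,-0.5,0],0,1]

```text
time: 15.75
position: [0.4231, -0.1307, 0.1415]
tool_rot: [-0.297, 0.954, 0.016, -0.026]
ft_force: [0.0, 1.0, -1.5]
grip_width: 0.0552
```

carry_out:
  steps:
    - [[0,0,0],0,1]
    - [[0,0,0],0,1]

```text
time: 15.95
position: [0.4223, -0.1306, 0.1416]
tool_rot: [-0.296, 0.955, 0.016, -0.026]
ft_force: [0.3, -0.1, -1.5]
grip_width: 0.0555
```

```bash
python3 st.py
```

```text
[ 0.4223 -0.1306  0.1416] lean [-0.06   0.016 -0.998] jaw [-0.82 -0.57  0.04] q6 2.02 [ 0.3 -0.1 -1.5]
```

carry_out:
  steps:
    - [[0,-0.3,-0.6],0,1]
    - [[0,-0.4,-1],0,1]
    - [[0,-0.3,-1],0,1]
    - [[0,-0.1,-1],0,1]
    - [[0,0,-1],0,1]
    - [[0,0,-1],0,1]
    - [[0,0,-0.6],0,1]
    - [[0,0,-0.3],0,1]
    - [[0,0,0],0,1]

```text
time: 16.85
position: [0.4245, -0.1407, 0.0692]
tool_rot: [-0.298, 0.954, 0.017, -0.026]
ft_force: [-0.3, 0.2, -1.2]
grip_width: 0.0555
```

```bash
python3 st.py
```

```text
[ 0.4245 -0.1407  0.0692] lean [-0.06   0.016 -0.998] jaw [-0.82 -0.57  0.04] q6 2.0 [-0.3  0.2 -1.2]
```

carry_out:
  steps:
    - [[-0.1,-0.1,-0.2],0,1]
    - [[0,0,-0.15],0,1]
    - [[0,0,-0.1],0,1]
    - [[0,0,0],0,1]

```text
time: 17.25
position: [0.4238, -0.142, 0.0663]
tool_rot: [-0.298, 0.954, 0.016, -0.025]
ft_force: [-0.6, 0.2, -0.8]
grip_width: 0.0552
```

```bash
python3 - <<'E'
import st
from h import *
c=cams.camera("side")
overlay(c,{"cup":(.4233,-.1415,.017),"d3":(.4233,-.1415,.014)},(340,180,480,285),5,"pics/p3.png")
E
```

```text
[ 0.4238 -0.142   0.0663] lean [-0.058  0.015 -0.998] jaw [-0.82 -0.57  0.04] q6 2.0 [-0.6  0.2 -0.8]
```

View pics/p3.png

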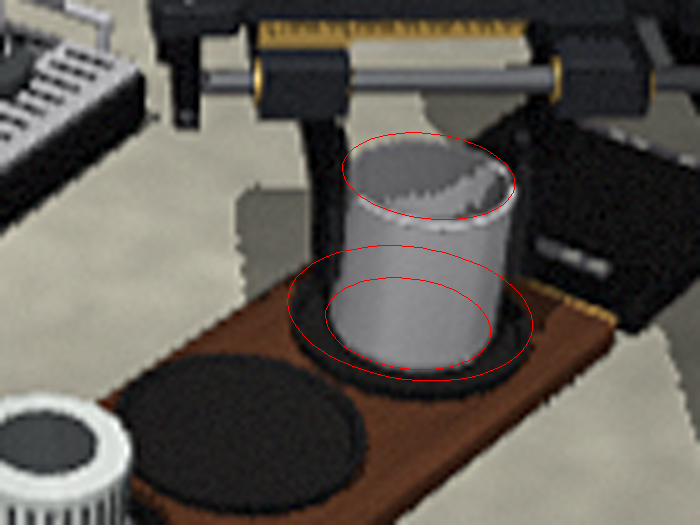

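The cup is centred in its dish at about floor height, with a slight lean from the hand. I will release it.

carry_out:
  steps:
    - [[0,0,-0.1],0,1]
    - [[0,0,0],0,0.3]
    - [[0,0,0],0,0.15]
    - [[0,0,0],0,0]
    - [[0,0,0],0,0]
    - [[0,0,0],0,0]

```text
time: 17.9
position: [0.4243, -0.1424, 0.0659]
tool_rot: [-0.298, 0.954, 0.015, -0.025]
ft_force: [0.1, 0.5, 0.0]
grip_width: 0.0833
```

carry_out:
  steps:
    - [[0,0,0.5],0,0]
    - [[0,0,1],0,0]
    - [[0,0,2],0,0]
    - [[0,0,3],0,0]
    - [[0,0,3],0,0]
    - [[0,0,3],0,0]
    - [[0,0,2],0,0]
    - [[0,0,0.5],0,0]
    - [[0,0,0],0,0]

```text
time: 18.8
position: [0.4227, -0.1413, 0.2259]
tool_rot: [-0.298, 0.954, 0.015, -0.024]
ft_force: [-0.4, -0.2, -0.8]
grip_width: 0.087
```

```bash
python3 st.py
```

```text
[ 0.4227 -0.1413  0.2259] lean [-0.055  0.013 -0.998] jaw [-0.82 -0.57  0.04] q6 1.99 [-0.4 -0.2 -0.8]
```

carry_out:
  steps:
    - [[1,0.3,0],4,0]
    - [[2,0.5,0],8,0]
    - [[2.4,0.6,0],8,0]
    - [[2.4,0.6,0],8,0]
    - [[2.4,0.6,0],8,0]
    - [[2.4,0.6,0],8,0]
    - [[2.4,0.6,0],8,0]
    - [[2.4,0.6,0],8,0]
    - [[1.5,0.4,0],4,0]
    - [[0,0,0],0,0]

```text
time: 19.8
position: [0.6099, -0.0876, 0.2111]
tool_rot: [0.772, -0.634, -0.009, 0.038]
ft_force: [-0.1, -0.7, 0.0]
grip_width: 0.0872
```

```bash
python3 st.py
```

```text
[ 0.6099 -0.0876  0.2111] lean [-0.061 -0.047 -0.997] jaw [ 0.2  -0.98  0.03] q6 1.11 [-0.1 -0.7  0. ]
```

Spinning causes this lean. Only the part along the jaws matters, and that is now 0.03, so I will stop spinning. The tamper handle is slim, so the jaws can sit along y with the fingers partly closed.

carry_out:
  steps:
    - [[0.7,0,-0.6],0,0.35]
    - [[0.8,0,-1.2],0,0.35]
    - [[0.5,0,-1.2],0,0.35]
    - [[0,0,-1.2],0,0.35]
    - [[0,0,-1],0,0.35]
    - [[0,0,-0.7],0,0.35]
    - [[0,0,-0.3],0,0.35]
    - [[0,0,0],0,0.35]
  squeeze: 35

```text
time: 20.6
position: [0.6252, -0.0882, 0.1387]
tool_rot: [0.77, -0.637, -0.015, 0.041]
ft_force: [-0.3, -0.2, 1.0]
grip_width: 0.0569
```

```bash
python3 - <<'E'
import st
from h import *
w=cams.camera("wrist")
overlay(w,{"tamper":(.631,-.088,.03),"needle":(.637,-.174,.03)},(0,0,640,480),1.2,"pics/w2.png")
E
```

```text
[ 0.6252 -0.0882  0.1387] lean [-0.074 -0.044 -0.996] jaw [ 0.19 -0.98  0.03] q6 1.13 [-0.3 -0.2  1. ]
```

View pics/w2.png

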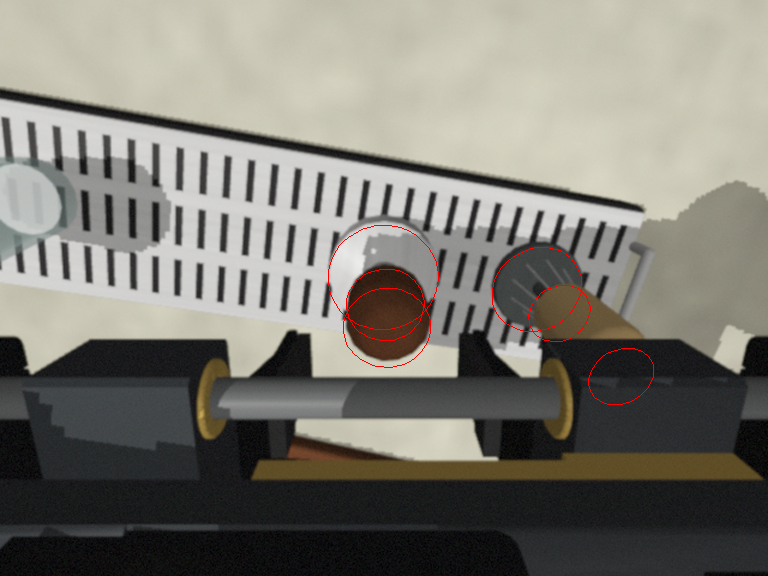

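Both overlays agree to about 2 mm; the tamper is about 1-2 mm further in +x. I will descend and grip.

carry_out:
  steps:
    - [[0.3,0,-0.4],0,0.35]
    - [[0.3,0,-0.7],0,0.35]
    - [[0.1,0,-0.8],0,0.35]
    - [[0,0,-0.7],0,0.35]
    - [[0,0,-0.6],0,0.35]
    - [[0,0,-0.4],0,0.35]
    - [[0,0,-0.2],0,0.35]
    - [[0,0,0],0,0.35]
    - [[0,0,0],0,0.35]

```text
time: 21.55
position: [0.6339, -0.0883, 0.099]
tool_rot: [0.77, -0.637, -0.013, 0.04]
ft_force: [-0.6, -0.0, 0.3]
grip_width: 0.0564
```

```bash
python3 st.py
```

```text
[ 0.6339 -0.0883  0.099 ] lean [-0.071 -0.045 -0.996] jaw [ 0.19 -0.98  0.03] q6 1.14 [-0.6 -0.   0.3]
```

carry_out:
  steps:
    - [[-0.1,0,0],0,0.35]
    - [[0,0,0],0,1]
    - [[0,0,0],0,1]
    - [[0,0,0],0,1]
    - [[0,0,0],0,1]
    - [[0,0,0],0,1]
    - [[0,0,0],0,1]

```text
time: 22.25
position: [0.6334, -0.0885, 0.1002]
tool_rot: [0.77, -0.637, -0.012, 0.04]
ft_force: [-0.1, 0.9, -0.3]
grip_width: 0.034
```

carry_out:
  steps:
    - [[0,0,0.3],0,1]
    - [[0,0,0.6],0,1]
    - [[0,0,0.8],0,1]
    - [[0,0,1],0,1]
    - [[0,0,1],0,1]
    - [[0,0,1],0,1]
    - [[0,0,1],0,1]
    - [[0,0,1],0,1]
    - [[0,0,0.4],0,1]
    - [[0,0,0],0,1]

```text
time: 23.25
position: [0.6325, -0.0881, 0.1776]
tool_rot: [0.77, -0.637, -0.012, 0.039]
ft_force: [-0.7, 0.4, -3.2]
grip_width: 0.0344
```

```bash
python3 st.py
```

```text
[ 0.6325 -0.0881  0.1776] lean [-0.069 -0.045 -0.997] jaw [ 0.19 -0.98  0.03] q6 1.13 [-0.7  0.4 -3.2]
```

carry_out:
  steps:
    - [[-1,0.8,0],0,1]
    - [[-2,2,0],0,1]
    - [[-2.2,2.7,0],0,1]
    - [[-2.2,2.8,0],0,1]
    - [[-2.2,2.8,0],0,1]
    - [[-2.2,2.8,0],0,1]
    - [[-2.2,2.8,0],0,1]
    - [[-1.8,2.4,0],0,1]
    - [[-0.8,1.2,0],0,1]
    - [[0,0,0],0,1]

```text
time: 24.25
position: [0.4483, 0.123, 0.1741]
tool_rot: [0.769, -0.637, -0.018, 0.043]
ft_force: [0.3, -0.3, -2.3]
grip_width: 0.0342
```

carry_out:
  steps:
    - [[0,0,0],0,1]
    - [[0,0,0],0,1]

```text
time: 24.45
position: [0.4499, 0.1222, 0.1742]
tool_rot: [0.769, -0.637, -0.017, 0.043]
ft_force: [0.1, 0.1, -3.1]
grip_width: 0.034
```

```bash
python3 st.py
```

```text
[0.4499 0.1222 0.1742] lean [-0.08  -0.045 -0.996] jaw [ 0.19 -0.98  0.03] q6 1.47 [ 0.1  0.1 -3.1]
```

carry_out:
  steps:
    - [[0.2,0.3,-0.6],0,1]
    - [[0.3,0.4,-1],0,1]
    - [[0.1,0.3,-1.2],0,1]
    - [[0,0.1,-1.2],0,1]
    - [[0,0,-1.2],0,1]
    - [[0,0,-1.1],0,1]
    - [[0,0,-0.8],0,1]
    - [[0,0,-0.3],0,1]
    - [[0,0,0],0,1]
    - [[0,0,0],0,1]

```text
time: 25.45
position: [0.4612, 0.1312, 0.0912]
tool_rot: [0.767, -0.64, -0.016, 0.043]
ft_force: [0.4, -0.5, -1.9]
grip_width: 0.0342
```

```bash
python3 st.py
```

```text
[0.4612 0.1312 0.0912] lean [-0.079 -0.045 -0.996] jaw [ 0.18 -0.98  0.03] q6 1.5 [ 0.4 -0.5 -1.9]
```

carry_out:
  steps:
    - [[-0.3,0.1,0],0,1]
    - [[-0.1,0.1,-0.1],0,1]
    - [[0,0,-0.2],0,1]
    - [[0,0,-0.1],0,1]
    - [[0,0,0],0,1]

```text
time: 25.95
position: [0.4579, 0.1336, 0.0886]
tool_rot: [0.767, -0.64, -0.015, 0.041]
ft_force: [-0.3, 0.7, -2.5]
grip_width: 0.0341
```

```bash
python3 - <<'E'
import st
from h import *
c=cams.camera("side")
overlay(c,{"tamper":(.457,.133,.017),"d0":(.457,.133,.014)},(200,210,400,360),3,"pics/p4.png")
E
```

```text
[0.4579 0.1336 0.0886] lean [-0.075 -0.045 -0.996] jaw [ 0.18 -0.98  0.03] q6 1.51 [-0.3  0.7 -2.5]
```

View pics/p4.png

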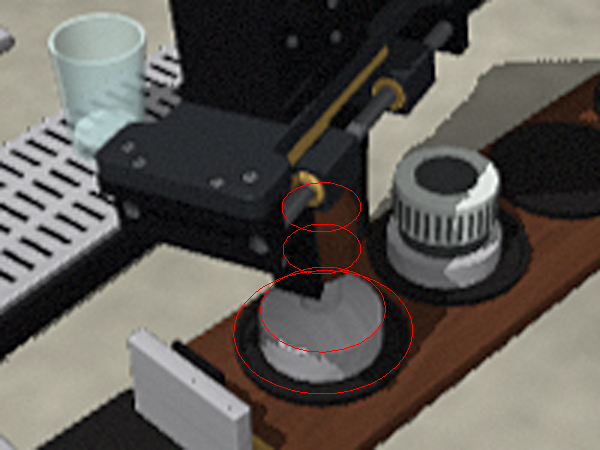

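The foot is centred in its dish, and the leveller stands well in its own. I will lower the last 1.5 mm and release with a small opening.

carry_out:
  steps:
    - [[0,0,-0.15],0,1]
    - [[0,0,-0.1],0,1]
    - [[0,0,0],0,1]
    - [[0,0,0],0,0.5]
    - [[0,0,0],0,0.35]
    - [[0,0,0],0,0.35]
    - [[0,0,0],0,0.35]

```text
time: 26.7
position: [0.459, 0.1334, 0.0877]
tool_rot: [0.767, -0.64, -0.014, 0.041]
ft_force: [-0.4, 0.0, -0.4]
grip_width: 0.0544
```

carry_out:
  steps:
    - [[0,0,0.5],0,0.35]
    - [[0,0,1],0,0.35]
    - [[0,0,1.5],0,0.35]
    - [[0,0,2],0,0.35]
    - [[0,0,2.5],0,0.35]
    - [[0,0,2.5],0,0.35]
    - [[0,0,2.5],0,0.35]
    - [[0,0,1],0,0.35]
    - [[0,0,0],0,0.35]

```text
time: 27.6
position: [0.4579, 0.1334, 0.2323]
tool_rot: [0.768, -0.64, -0.013, 0.04]
ft_force: [0.6, 0.3, 0.8]
grip_width: 0.0563
```

```bash
python3 st.py
```

```text
[0.4579 0.1334 0.2323] lean [-0.071 -0.045 -0.996] jaw [ 0.18 -0.98  0.03] q6 1.48 [0.6 0.3 0.8]
```

carry_out:
  steps:
    - [[1,-1.5,0],0,0.35]
    - [[1.8,-3.2,0],0,0.35]
    - [[2.2,-3.8,0],0,0.35]
    - [[2.2,-3.8,0],0,0.35]
    - [[2.2,-3.8,0],0,0.35]
    - [[2.2,-3.8,0],0,0.35]
    - [[2.2,-3.8,0],0,0.35]
    - [[2,-3,0],0,0.35]
    - [[1,-1.5,0],0,0.35]
    - [[0,0,0],0,0.35]

```text
time: 28.6
position: [0.6227, -0.159, 0.2194]
tool_rot: [0.768, -0.638, -0.023, 0.044]
ft_force: [-0.6, 0.4, -0.2]
grip_width: 0.0567
```

carry_out:
  steps:
    - [[0,0,0],0,0.35]
    - [[0,0,0],0,0.35]

```text
time: 28.8
position: [0.6204, -0.1574, 0.2167]
tool_rot: [0.768, -0.638, -0.026, 0.045]
ft_force: [0.6, 0.3, -1.1]
grip_width: 0.0562
```

```bash
python3 st.py
```

```text
[ 0.6204 -0.1574  0.2167] lean [-0.097 -0.035 -0.995] jaw [ 0.18 -0.98  0.02] q6 1.02 [ 0.6  0.3 -1.1]
```

carry_out:
  steps:
    - [[0.5,-0.5,-0.5],0,0.35]
    - [[0.6,-0.7,-1],0,0.35]
    - [[0.4,-0.4,-1.2],0,0.35]
    - [[0.2,-0.1,-1],0,0.35]
    - [[0,0,-0.5],0,0.35]
    - [[0,0,0],0,0.35]
    - [[0,0,0],0,0.35]

```text
time: 29.5
position: [0.6367, -0.1711, 0.1696]
tool_rot: [0.77, -0.636, -0.028, 0.045]
ft_force: [0.6, -0.3, 0.5]
grip_width: 0.0566
```

```bash
python3 - <<'E'
import st
from h import *
w=cams.camera("wrist")
overlay(w,{"needle":(.637,-.174,.03)},(0,0,640,480),1,"pics/w3.png")
E
```

```text
[ 0.6367 -0.1711  0.1696] lean [-0.101 -0.033 -0.994] jaw [ 0.19 -0.98  0.01] q6 1.01 [ 0.6 -0.3  0.5]
```

View pics/w3.png

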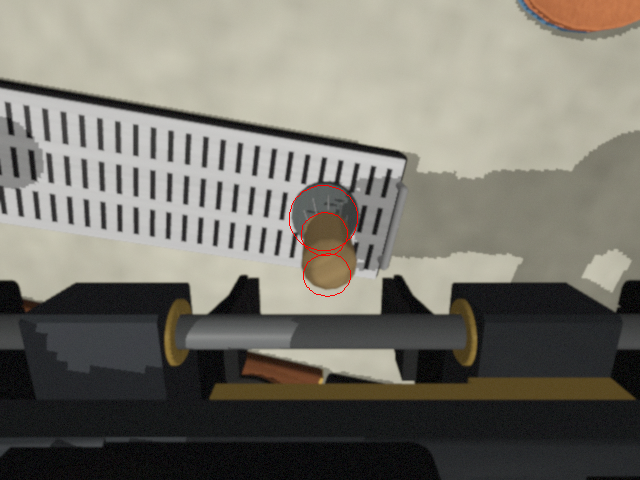

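The needle tool matches to about 2 mm; I will aim for (0.639, -0.174).

carry_out:
  steps:
    - [[0.1,-0.2,-0.6],0,0.35]
    - [[0.1,-0.1,-1],0,0.35]
    - [[0,0,-1.1],0,0.35]
    - [[0,0,-1.1],0,0.35]
    - [[0,0,-1],0,0.35]
    - [[0,0,-0.6],0,0.35]
    - [[0,0,-0.3],0,0.35]
    - [[0,0,0],0,0.35]
    - [[0,0,0],0,0.35]
  squeeze: 20

```text
time: 30.45
position: [0.6384, -0.1742, 0.1076]
tool_rot: [0.77, -0.636, -0.028, 0.045]
ft_force: [-0.5, -0.3, -0.4]
grip_width: 0.0564
```

```bash
python3 st.py
```

```text
[ 0.6384 -0.1742  0.1076] lean [-0.101 -0.033 -0.994] jaw [ 0.19 -0.98  0.01] q6 1.02 [-0.5 -0.3 -0.4]
```

carry_out:
  steps:
    - [[0,0,-0.2],0,0.35]
    - [[0,0,0],0,0.35]
    - [[0,0,0],0,1]
    - [[0,0,0],0,1]
    - [[0,0,0],0,1]
    - [[0,0,0],0,1]
    - [[0,0,0],0,1]
    - [[0,0,0],0,1]

```text
time: 31.25
position: [0.6396, -0.1747, 0.1075]
tool_rot: [0.77, -0.636, -0.026, 0.045]
ft_force: [-1.1, -0.5, 0.2]
grip_width: 0.0294
```

carry_out:
  steps:
    - [[0,0,0.3],0,1]
    - [[0,0,0.6],0,1]
    - [[0,0,0.8],0,1]
    - [[0,0,1],0,1]
    - [[0,0,1],0,1]
    - [[0,0,1],0,1]
    - [[0,0,1],0,1]
    - [[0,0,0.6],0,1]
    - [[0,0,0.2],0,1]
    - [[0,0,0],0,1]

```text
time: 32.25
position: [0.6396, -0.1745, 0.1795]
tool_rot: [0.77, -0.636, -0.026, 0.044]
ft_force: [-0.6, 0.3, -2.2]
grip_width: 0.0292
```

```bash
python3 st.py
```

```text
[ 0.6396 -0.1745  0.1795] lean [-0.096 -0.035 -0.995] jaw [ 0.19 -0.98  0.02] q6 1.01 [-0.6  0.3 -2.2]
```

carry_out:
  steps:
    - [[-1,0.5,0],0,1]
    - [[-2,1,0],0,1]
    - [[-2.5,1.5,0],0,1]
    - [[-2.6,1.6,0],0,1]
    - [[-2.6,1.6,0],0,1]
    - [[-2.6,1.6,0],0,1]
    - [[-2.6,1.6,0],0,1]
    - [[-2,1.3,0],0,1]
    - [[-1,0.6,0],0,1]
    - [[0,0,0],0,1]

```text
time: 33.25
position: [0.4415, -0.0579, 0.1763]
tool_rot: [0.769, -0.637, -0.028, 0.045]
ft_force: [0.8, 0.4, -1.7]
grip_width: 0.0292
```

carry_out:
  steps:
    - [[0,0,0],0,1]
    - [[0,0,0],0,1]

```text
time: 33.45
position: [0.4441, -0.0592, 0.1765]
tool_rot: [0.769, -0.637, -0.026, 0.045]
ft_force: [0.4, -0.4, -0.9]
grip_width: 0.0294
```

```bash
python3 st.py
```

```text
[ 0.4441 -0.0592  0.1765] lean [-0.097 -0.035 -0.995] jaw [ 0.19 -0.98  0.02] q6 1.1 [ 0.4 -0.4 -0.9]
```

carry_out:
  steps:
    - [[-0.3,0.3,-0.5],0,1]
    - [[-0.4,0.3,-1],0,1]
    - [[-0.2,0.1,-1.2],0,1]
    - [[0,0,-1.2],0,1]
    - [[0,0,-1.2],0,1]
    - [[0,0,-1.1],0,1]
    - [[0,0,-0.6],0,1]
    - [[0,0,-0.3],0,1]
    - [[0,0,0],0,1]
    - [[0,0,0],0,1]

```text
time: 34.45
position: [0.4427, -0.0559, 0.1007]
tool_rot: [0.768, -0.638, -0.022, 0.043]
ft_force: [-0.3, 0.1, -0.5]
grip_width: 0.029
```

```bash
python3 st.py
```

```text
[ 0.4427 -0.0559  0.1007] lean [-0.088 -0.038 -0.995] jaw [ 0.18 -0.98  0.02] q6 1.13 [-0.3  0.1 -0.5]
```

carry_out:
  steps:
    - [[-0.3,0.2,0],0,1]
    - [[-0.2,0.2,-0.2],0,1]
    - [[0,0,-0.2],0,1]
    - [[0,0,-0.1],0,1]
    - [[0,0,0],0,1]

```text
time: 34.95
position: [0.438, -0.0517, 0.0967]
tool_rot: [0.768, -0.638, -0.02, 0.042]
ft_force: [-0.0, 0.6, -2.1]
grip_width: 0.0291
```

```bash
python3 - <<'E'
import st
from h import *
c=cams.camera("side")
overlay(c,{"needle":(.4378,-.0522,.017),"d2":(.4378,-.0522,.014)},(290,180,490,330),3,"pics/p5.png")
E
```

```text
[ 0.438  -0.0517  0.0967] lean [-0.085 -0.039 -0.996] jaw [ 0.18 -0.98  0.02] q6 1.14 [-0.   0.6 -2.1]
```

View pics/p5.png

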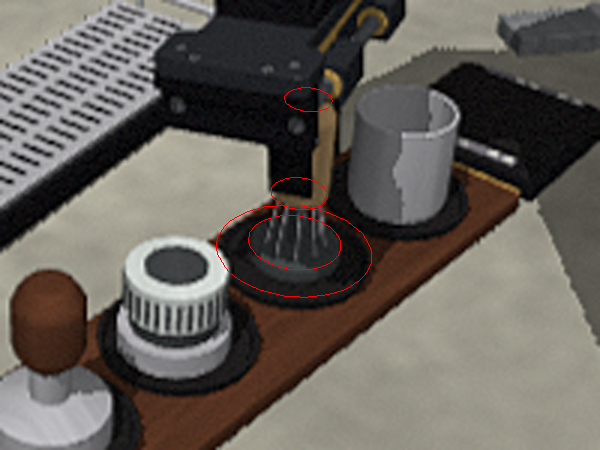

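The needle foot is centred about 2 mm above the floor, and the cup, leveller and tamper stand upright. I will lower and release.

carry_out:
  steps:
    - [[0,0,-0.15],0,1]
    - [[0,0,-0.15],0,1]
    - [[0,0,0],0,1]
    - [[0,0,0],0,0.55]
    - [[0,0,0],0,0.4]
    - [[0,0,0],0,0.4]
    - [[0,0,0],0,0.4]

```text
time: 35.7
position: [0.4393, -0.0523, 0.0945]
tool_rot: [0.768, -0.638, -0.019, 0.042]
ft_force: [0.2, -0.6, 0.7]
grip_width: 0.0502
```

carry_out:
  steps:
    - [[0,0,0.5],0,0.4]
    - [[0,0,1],0,0.4]
    - [[0,0,1.5],0,0.4]
    - [[0,0,2],0,0.4]
    - [[0,0,2.5],0,0.4]
    - [[0,0,2.5],0,0.4]
    - [[0,0,2.5],0,0.4]
    - [[0,0,2],0,0.4]
    - [[0,0,0],0,0.4]

```text
time: 36.6
position: [0.4379, -0.0516, 0.2499]
tool_rot: [0.768, -0.638, -0.018, 0.041]
ft_force: [-0.3, 0.8, 0.7]
grip_width: 0.0527
```

carry_out:
  steps:
    - [[0.5,2,0],0,0.4]
    - [[1,4,0],0,0.4]
    - [[1,4,0],0,0.4]
    - [[1,4,0],0,0.4]
    - [[1,4,0],0,0.4]
    - [[1,4,0],0,0.4]
    - [[1,4,0],0,0.4]
    - [[0,3,0],0,0.4]
    - [[0,1,0],0,0.4]
    - [[0,0,0],0,0.4]

```text
time: 37.6
position: [0.4997, 0.2588, 0.2456]
tool_rot: [0.767, -0.64, -0.019, 0.044]
ft_force: [-0.4, -0.1, 0.3]
grip_width: 0.0523
```

```bash
python3 - <<'E'
import st
from h import *
c=cams.camera("side");t=cams.camera("top")
D=[(.457,.133),(.4486,.0417),(.4378,-.0522),(.4233,-.1415)]
A={n:(*d,.017) for n,d in zip(("tamper","leveller","needle","cup"),D)}
A["glass"]=(.639,.093,.03)
for q,b,k in ((t,(190,140,450,350),2.,),(s:=c,(190,150,470,330),1.8)):
    overlay(q,A,b,k,f"pics/f{k}.png")
a,b=cv2.imread("pics/f2.0.png"),cv2.imread("pics/f1.8.png")
cv2.imwrite("pics/fin.png",np.vstack([cv2.resize(a[120:],(520,300)),cv2.resize(b,(520,300))]))
E
```

```text
[0.4997 0.2588 0.2456] lean [-0.086 -0.043 -0.995] jaw [ 0.18 -0.98  0.03] q6 1.69 [-0.4 -0.1  0.3]
```

View pics/fin.png

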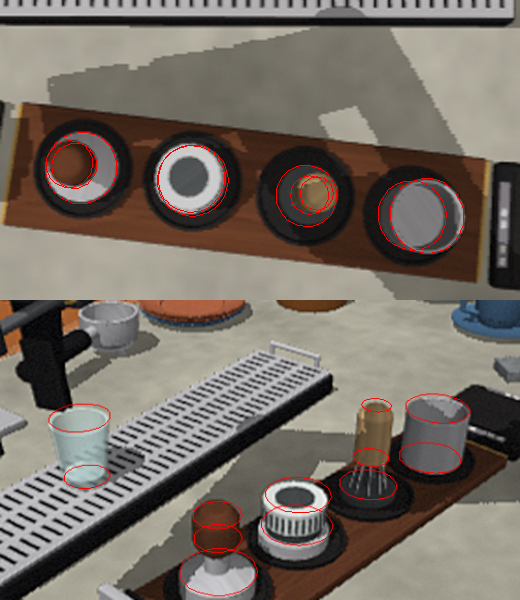

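All four tools match the expected upright, centred outlines in both views to about 3 mm, and the glass has not moved. Handing in.

```bash
python3 -c "
from rig import robot; print(robot.hand_in())"
```

```text
the job is handed in; nothing more can be done
None
```

All four tools are in their dishes, and I handed the job in at about 38 s of the 96 s. Counted from the scales, the order is dosing cup, needle tool, leveller, tamper.

**Last checks:** in the top and side views, each tool stands upright on the dish floor, within about 3 mm of its dish's centre. The shot glass lines up with where it stood at the start, and the arm is clear of everything. `hand_in` gives no verdict, so these images are my only confirmation.

**What went wrong:**
- **Gripper lean:** the gripper built up a lean of up to about 0.1 rad over the run. The cup hung slightly tilted in the grip before release, but every tool looked upright once let go.
- **Side camera offset:** the side view sat about 2 mm off the top view, which is within the stated calibration.

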